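# Push a stuck stone core out of a core-drill tube

### The arm

A 6-joint arm with a two-finger parallel gripper is mounted at the origin on the work surface. World frame = base frame: x ahead of the robot, y to its left, z up, the work surface at z = 0. Lengths are in mm, angles in rad, forces in N, time in s.
With the tool pointing down it reaches from about 350 to 875 mm from the base axis. Payload 15.5 kg.
Tool frame: the origin (TCP) lies between the finger pads; the fingertips stand 11 mm ahead of it and the grasp point (between the pads) lies 8 mm behind it; z points along the fingers, y is the line along which they close (so a half turn about z gives the same grasp; the last joint's range is limited). The gripper opens to 85 mm and grips with 20 to 120 N. Pads are 22 mm wide; open, the fingers measure 114 mm over their backs; the gripper's body (76 mm by 85 mm) begins 54 mm behind the grasp point. The pads swing forward as they close: fully open they stand 13 mm farther back than shut.
Start: joints at [1.224, 0.494, 1.345, -0, 1.302, -0.096], TCP at [155.712, 605.293, 203.177] pointing down, gripper open.
Joint ranges: [-2.91, 2.91], [-0.82, 2.16], [0.22, 2.67], [-1.22, 4.37], [0.12, 2.79], [-3.08, 3.08]. Speed limits (rad/s): [1.89, 1.89, 2.57, 3.01, 3.01, 3.01].

### API

Orientations are given as a unit quaternion [x, y, z, w].
In Python, from workcell import telemetry, vision, ticket gives the robot as it stands.
- The arm moves only by the shell command python3 -m crank 'ROWS' [FORCE]. ROWS is JSON, one flat list of numbers, 5 for each row, row after row: the shift along the tool's x, y, z in cm, then the turn about the tool's z in degrees, then the closure, from 0 (fully open) to 1 (shut). A call has exactly 10 rows; each row is the pose to reach, as a shift and turn from the pose commanded when the call began, along the tool's axes at that moment; what a row does not reach only later rows make up. A row lasts 1/10 s, in which the tool goes at most 50 mm and 8.59 degrees, less where a joint would pass 70% of its speed; a pose out of reach is approached as far as the arm can. A call with a gripper value outside its range is refused whole. The fingers move at their own pace and stop on an object; FORCE is the grip in N (left out, the last holds). Time passes only in rows, so rows that repeat a pose let the fingers close, or fill a call up. It gives the time, the measured TCP pose, the force, the opening and the grip force at its end, in the units of the state.
- telemetry.state(): the state, without advancing time (a new reading comes with each control period).
- vision.grab_frame(name): name is "scene" or "side" or "wrist"; returns a dict with "image" (420x560x3 uint8, red, green, blue), "range_z" (420x560 float32, mm along the optical axis (not along the pixel's ray), 0 where there is no reading), "camera_matrix" (3x3 intrinsics, pixels), "extrinsics" (4x4, takes a point from camera to world coordinates). Camera axes: x right, y up, looking along -z (the intrinsics and any distortion apply to the point x, -y, -z); pixel columns grow to the right and rows downward; lengths in mm; the calibration is good to about 2 mm. A picture is of the moment at which its call begins.
- ticket.job_done(): hands the job in; it is judged then, once.
The state is a dict: "t": time; "q": joint angles; "dq": joint speeds; "tau": joint torques, N m; "ee_pos": TCP position; "tool_rot": TCP orientation; "contact_force": force on the tool from outside, world axes, zero at the start; "wrist_torque": the same for the moment, N m; "opening": finger opening in mm; "gripper_force": force on a finger pad.
Only numpy, scipy, OpenCV 4.12 (cv2) and the standard library are available. Lean on these libraries where they do the work, as an engineer would, in place of code of your own. Each camera call takes 0.05 s, during which the arm holds its last target. There are 200 camera calls.

### The job

A stone core is stuck inside the upright drill tube. Twist the tapered stopper on top of the tube until both its ears are clear of the claws, pull it out and set it down in the shallow tray; then take the push rod, push it down through the tube until the core drops out of the bottom into the pan below, and hang the rod back in its stand. Leave the flask, cup, stone block and graver where they are.

Things in the scene. Friction and masses are not known exactly. Their poses are not given: they have to be found in the camera images.
- holder: Fixed stand of the drill tube; origin: centre of its underside on the bench, z up. Steel pan 180 (x) by 150 (y), floor 4 high, rim 14 high; above it on four thin posts a grey plate 150 x 150, 18 thick, top at z = 167. The tube hangs from the plate's middle, on the z axis. Two dark claws on the plate, on the +x and -x sides, 24 wide, 31 to 56 from the axis, undersides z = 175, tops z = 181.
- tube_mouth (a point): Middle of the tube's mouth, on the tube's vertical axis, level with the top face of the stand's plate (167 above the bench). Same axes as the stand. Mouth 42 wide for the plate's 18 thickness, below it a bore 35 wide; the open lower end is 95 below this point, 68 above the pan's floor.
- stopper_grip (a point): On the axis of the aluminium stopper that plugs the tube, in its grip bar: 56 long (x), 18 thick (y), from 30 below to 22 above this point. Below the bar a round flange 52 wide, 6 thick, with two ears along +x and -x, 88 tip to tip, 12 wide. It starts seated, turned up to 0.12 rad from the stand's x. 0.14 to 0.22 kg.
- stopper_foot (a point): Middle of the stopper's flat foot, 52 below stopper_grip; it can stand on it. Taper 37 wide here, 40 at the flange 16 above. Seated, the foot is 16 below the tube mouth, the ears under the claws, the taper gripped (0.1 to 0.3 N m to twist). Twisted either way until its x is 0.65 rad or more (best 0.8 to 1.2) from the stand's x, the ears are clear and it pulls straight up with 5 to 10 N.
- core_center (a point): Centre of the grey-green stone core in the tube: cylinder 31 in diameter, 60 long, lower edge tapered, about 0.13 kg, z up along the tube. At first its top is about 30 below the tube mouth. It is jammed near the tube's lower end: a push of about 6 to 20 N (more if faster) moves it, all along the way, and it drops once its top is within 10 of the tube's lower end.
- rod_grip (a point): Centre of the push rod's round wooden handle, 30 in diameter, 56 long; z runs up along the rod, which hangs upright. Below the handle a steel collar 44 wide, 8 thick (28 to 36 below this point), then a steel shaft 20 in diameter, 101 long; its tip is 137 below this point. About 0.17 kg. With the collar down on the tube mouth the tip is 6 below the tube's lower end.
- tray: Fixed shallow grey tray for the stopper, 160 by 160, floor 4 thick, rim 18 high. Origin: centre of its underside on the bench.
- stand_hole (a point): Middle of the round hole, 30 wide, at the top face of the fixed rod stand: a dark steel plate 110 (x) by 100 (y), 12 thick, top 118 above the bench, on four thin legs. The rod hangs in the hole by its collar; hung, the handle's centre is 36 above this point.
- flask: Bystander: brass-coloured flask, 66 in diameter, 200 tall, origin at its foot.
- cup: Bystander: white cup, 72 wide, 85 tall, origin at its foot.
- blank: Bystander: grey-green stone block, 60 by 90 by 40, origin at the centre of its underside.
- graver: Bystander: graver (a hand tool like a screwdriver) 170 long, lying on the bench; origin at its middle, on the bench.
There are look-alikes about, which are no part of the job. Leave any orange or yellow look-alike of the part that bears stopper_grip alone.

How it is judged:
By the outcome, as a careful person would: the job done as asked, in the order asked, and still so for the second after the job is handed in, with the robot touching nothing.
It also fails if it takes over 72 s, if anything falls off the work surface, if the arm or the gripper's body presses on something with over 40 N, if the wrist force passes 120 N, or if a joint passes its speed limit or range.

## Working session

There is one attempt and no reset: what is moved stays moved. The work goes in short steps, Python scripts to look and compute and a shell command to move; the robot and the scene stay as the last step left them, time stands still between calls to the robot, and variables do not carry over. Pictures are saved under pics/ and viewed, at most 10 in all, crops included, and the job is handed in when it is done.

```bash
mkdir -p pics; ls
cat > h.py <<'E'
import numpy as np, cv2
from workcell import telemetry, vision, ticket
def grab(n):
    f=vision.grab_frame(n); f['image']=np.asarray(f['image']); return f
def save(f,name,crop=None,scale=1):
    im=f['image'][:,:,::-1]
    if crop: r0,r1,c0,c1=crop; im=im[r0:r1,c0:c1]
    cv2.imwrite('pics/'+name,cv2.resize(im,None,fx=scale,fy=scale,interpolation=cv2.INTER_CUBIC))
def cloud(f):
    d=f['range_z'].astype(float);K=np.array(f['camera_matrix']);E=np.array(f['extrinsics'])
    v,u=np.mgrid[:d.shape[0],:d.shape[1]]
    x=(u-K[0,2])/K[0,0]*d; y=(v-K[1,2])/K[1,1]*d
    P=np.stack([x,-y,-d],-1)@E[:3,:3].T+E[:3,3]; P[d<=0]=np.nan; return P
def ray(f,u,v,z):
    K=np.array(f['camera_matrix']);E=np.array(f['extrinsics'])
    r=E[:3,:3]@np.array([(u-K[0,2])/K[0,0],-(v-K[1,2])/K[1,1],-1]); o=E[:3,3]
    return o+r*(z-o[2])/r[2]
def pix(f,p):
    K=np.array(f['camera_matrix']);E=np.array(f['extrinsics'])
    c=E[:3,:3].T@(np.array(p)-E[:3,3]); return K[0,2]+K[0,0]*c[0]/-c[2],K[1,2]+K[1,1]*c[1]/c[2]
E
python3 - <<'E'
from h import *
a=grab('scene');b=grab('side')
im=np.hstack([a['image'],b['image']])
save(a,'scene.png',scale=1.4);save(b,'side.png',scale=1.4)
for f in(a,b):print(np.round(f['camera_matrix'],1).tolist(),np.round(f['extrinsics'],2).tolist(),[k for k in f])
print(telemetry.state())
E
```

```text
pics
[[443.0, 0.0, 283.8], [0.0, 443.0, 212.1], [0.0, 0.0, 1.0]] [[-0.08, -0.77, 0.64, 1209.24], [1.0, -0.07, 0.04, 20.9], [0.01, 0.64, 0.77, 872.88], [0.0, 0.0, 0.0, 1.0]] ['image', 'range_z', 'camera_matrix', 'extrinsics']
[[411.7, 0.0, 278.2], [0.0, 411.7, 211.2], [0.0, 0.0, 1.0]] [[0.91, 0.31, -0.26, 368.77], [-0.41, 0.7, -0.59, -471.86], [-0.0, 0.64, 0.77, 735.45], [0.0, 0.0, 0.0, 1.0]] ['image', 'range_z', 'camera_matrix', 'extrinsics']
{'t': 0.1, 'q': array([ 1.22351331e+00,  4.94123785e-01,  1.34601867e+00, -8.62570477e-06,
        1.30250503e+00, -9.54783205e-02]), 'dq': array([-0.00146809, -0.00078744, -0.00266565, -0.00060585,  0.00118614,
        0.00022424]), 'tau': array([ 1.10490346e-03, -8.83589244e+01, -3.84562504e+01, -4.50675452e-04,
        5.20995309e-03, -5.07261987e-06]), 'ee_pos': array([155.59462987, 604.9837068 , 202.67530625]), 'tool_rot': array([ 1.25568836e-01,  9.92084769e-01, -5.15457788e-04, -1.11751898e-04]), 'contact_force': array([-0.47242304, -0.32056294,  0.40289276]), 'wrist_torque': array([-0.03557625, -0.01662405,  0.06651636]), 'gripper_force': 0.0, 'opening': 85.28902732221314}
```

View pics/scene.png

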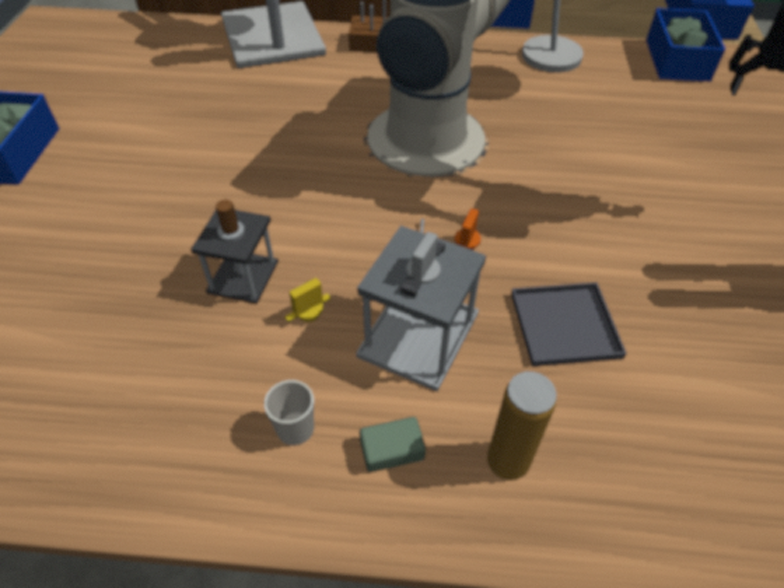

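View pics/side.png

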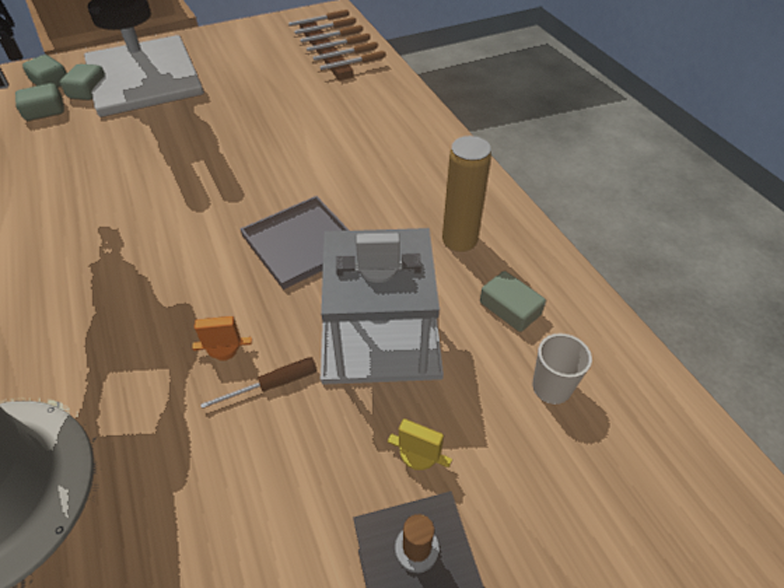

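The scene view (1.4x) shows the grey stopper at (425,255) in the holder, orange look-alike at (470,228), yellow one at (307,298), the rod in its stand at (228,218), the tray at (567,323), flask (523,425), cup (291,412) and block (392,443). In the side view (1.4x) the stopper is at (378,250), orange (217,338), yellow (420,445), graver (260,385) and rod (417,535). I choose the grey stopper, which is the only one in the claws.

```bash
cat > m.py <<'E'
from h import *
def slab(P,lo,hi,c,r):
    m=(P[...,2]>lo)&(P[...,2]<hi)&(np.hypot(P[...,0]-c[0],P[...,1]-c[1])<r); return P[m],m
def rect(n,p):
    if len(p)<8: print(n,len(p));return
    (c,s,a)=cv2.minAreaRect(p[:,:2].astype(np.float32)); print(n,len(p),'c',np.round(c,1),'size',np.round(s,1),'ang',round(a,1),'z',round(np.median(p[:,2]),1),'mean',np.round(p[:,:2].mean(0),1))
E
python3 - <<'E'
from m import *
for n in('scene','side'):
    f=grab(n);P=cloud(f)
    g=lambda u,v:ray(f,u/1.4,v/1.4,167)[:2]
    h=g(425,268) if n=='scene' else g(380,280)
    s=ray(f,*( (228/1.4,235/1.4) if n=='scene' else (417/1.4,545/1.4)),118)[:2]
    t=ray(f,*((567/1.4,323/1.4) if n=='scene' else (300/1.4,243/1.4)),4)[:2]
    print(n,h,s,t)
    rect('plate',slab(P,162,172,h,130)[0]); rect('bar top',slab(P,219,232,h,60)[0]); rect('claws',slab(P,177.5,185,h,80)[0])
    rect('stand',slab(P,113,122,s,110)[0]); rect('rod top',slab(P,178,187,s,50)[0]); rect('tray',slab(P,-8,40,t,78)[0]);rect('rim',slab(P,14,22,t,130)[0])
    if n=='side': save(f,'crop.png',(140,290,210,330),4)
    import scipy.ndimage as N
    hsv=cv2.cvtColor(f['image'],cv2.COLOR_RGB2HSV)
    for nm,lo,hi in(('orange',(5,200,120),(14,255,255)),('yellow',(24,150,100),(34,255,255))):
        m=cv2.inRange(hsv,lo,hi)>0; l,k=N.label(m); 
        if k: i=1+np.argmax(N.sum(m,l,range(1,k+1))); rect(nm,P[(l==i)&np.isfinite(P[...,2])])
E
```

```text
scene [562.33657587  20.63716127] [ 473.27070008 -320.32449787] [520.37376615 277.94288338]
plate 3051 c [568.6  16.8] size [150.7 154.5] ang 68.6 z 166.6 mean [578.5  17.1]
bar top 185 c [570.2  17. ] size [18.2 55.7] ang 67.9 z 224.3 mean [571.8  16.8]
claws 199 c [569.9  18.4] size [ 24.2 114.8] ang 66.8 z 180.6 mean [587.8  12.4]
stand 1072 c [ 465.6 -317.6] size [102.5 115.1] ang 80.1 z 117.5 mean [ 476.3 -314.2]
rod top 96 c [ 467.4 -317.2] size [28.5 28.8] ang 31.4 z 181.3 mean [ 468.9 -316.5]
tray 2509 c [520.5 277.4] size [155.4 151.3] ang 10.9 z 3.8 mean [519. 279.]
rim 497 c [524.3 273.5] size [163.9 161.9] ang 11.2 z 17.1 mean [527.5 275.6]
orange 160 c [346.2 104.6] size [28.4 54.6] ang 69.5 z 68.9 mean [345.7 103.3]
yellow 516 c [ 546.5 -174.8] size [33.5 87.3] ang 43.8 z 43.7 mean [ 546.2 -176.5]
side [561.12255989  -5.21520158] [ 468.65299493 -314.29658211] [520.1024065  268.53649722]
plate 3604 c [568.1  16.5] size [153.2 150.3] ang 68.6 z 166.0 mean [561.9   1.3]
bar top 255 c [567.3  15.5] size [19.2 55.4] ang 68.8 z 223.4 mean [566.4  14.4]
claws 355 c [567.9  15.8] size [ 25.5 112. ] ang 69.1 z 180.1 mean [565.7  14.1]
stand 3757 c [ 465.4 -317.9] size [100.3 110.3] ang 80.8 z 117.1 mean [ 468.4 -314.4]
rod top 393 c [ 465.9 -318. ] size [28.6 27.8] ang 38.3 z 180.9 mean [ 465.7 -318.7]
tray 1789 c [513.3 274.1] size [155.1 136.3] ang 51.0 z 2.8 mean [511.  272.6]
rim 323 c [523.5 272.2] size [161.1 163.6] ang 10.9 z 16.5 mean [505.3 280. ]
yellow 249 c [ 535.6 -166. ] size [37.6 82. ] ang 11.2 z 72.7 mean [ 539.8 -181.9]
```

View pics/crop.png

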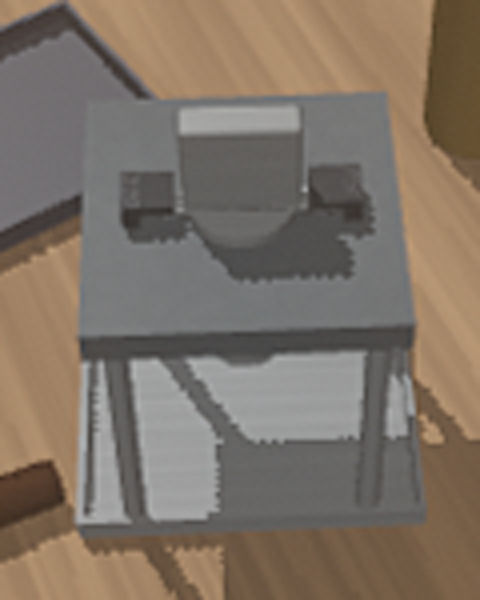

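The crop shows the grey stopper's bar at (240,155), with its ears under the two dark claws at (148,195) and (335,190). This is the real part. Both views put the holder axis at about (568.6,16.5), with its x at about -21.5°, the rod at (466,-318) and the tray at (524,273).

```bash
cat > plan.py <<'E'
import sys,numpy as np
from scipy.spatial.transform import Rotation as R
from workcell import telemetry
s=telemetry.state();r=R.from_quat(s['tool_rot']);M=r.as_matrix()
yaw=np.degrees(np.arctan2(M[1,1],M[0,1]))
print('t',round(s['t'],2),'tcp',np.round(s['ee_pos'],1),'yaw_y',round(yaw,1),'q1',s['q'][0].round(2),'q6',s['q'][5].round(2),'F',np.round(s['contact_force'],1),'T',np.round(s['wrist_torque'],2),'open',round(s['opening'],1),'gf',round(s['gripper_force'],1),'tilt',np.round(M[:2,2],3))
for a in sys.argv[1:]:
    x,y,z,*w=map(float,a.split(','))
    d=M.T@(np.array([x,y,z])-s['ee_pos'])/10
    print(a,'->',np.round(d,2).tolist(),'turn',[round((yaw-k+90)%180-90,1) for k in w])
E
python3 -m crank '[-54.7,-46.8,-9,7.4,0,-54.7,-46.8,-9,7.4,0,-54.7,-46.8,-9,7.4,0,-54.7,-46.8,-9,7.4,0,-54.7,-46.8,-9,7.4,0,-54.7,-46.8,-9,7.4,0,-54.7,-46.8,-9,7.4,0,-54.7,-46.8,-9,7.4,0,-54.7,-46.8,-9,7.4,0,-54.7,-46.8,-9,7.4,0]' 60
python3 plan.py 568.6,16.5,290,68.4
```

```text
t: 1.2
ee_pos: [441.2, 197.1, 265.6]
tool_rot: [0.189, 0.982, 0.0, 0.0]
contact_force: [1.7, 0.2, -0.3]
opening: 85.4
gripper_force: 0.0
t 1.2 tcp [441.2 197.1 265.6] yaw_y 68.2 q1 0.3 q6 -0.89 F [ 1.7  0.2 -0.3] T [ 0.05 -0.03 -0.03] open 85.4 gf 0.0 tilt [0. 0.]
568.6,16.5,290,68.4 -> [-18.54, -12.03, -2.44] turn [np.float64(-0.2)]
```

```bash
python3 -m crank '[-18.5,-12,-2.4,0,0,-18.5,-12,-2.4,0,0,-18.5,-12,-2.4,0,0,-18.5,-12,-2.4,0,0,-18.5,-12,-2.4,0,0,-18.5,-12,-2.4,0,0,-18.5,-12,-2.4,0,0,-18.5,-12,-2.4,0,0,-18.5,-12,-2.4,0,0,-18.5,-12,-2.4,0,0]'
python3 - <<'E'
from m import *
f=grab('wrist');P=cloud(f);h=(568.6,16.5)
save(f,'w1.png',scale=1)
print(np.round(f['extrinsics'],2).tolist())
rect('plate',slab(P,162,172,h,130)[0]); rect('bar top',slab(P,219,232,h,60)[0]); rect('claws',slab(P,177.5,185,h,80)[0])
E
python3 plan.py 568.6,16.5,290,68.2 568.6,16.5,196,68.2
```

```text
t: 2.2
ee_pos: [567.2, 19.6, 289.3]
tool_rot: [0.189, 0.982, 0.0, 0.0]
contact_force: [0.7, 0.1, -0.2]
opening: 85.3
gripper_force: 0.0
[[0.37, -0.89, -0.28, 497.31], [0.93, 0.36, 0.11, 46.96], [0.0, -0.3, 0.96, 459.3], [0.0, 0.0, 0.0, 1.0]]
plate 21991 c [567.6  16.8] size [150.5 150.7] ang 68.5 z 166.3 mean [561.2  19.6]
bar top 1636 c [566.8  16.9] size [17.5 55.6] ang 68.6 z 224.0 mean [565.6  17.6]
claws 1217 c [567.4  16.9] size [ 23.9 112.4] ang 68.4 z 180.3 mean [549.5  24.2]
t 2.25 tcp [567.3  19.5 289.3] yaw_y 68.2 q1 -0.07 q6 -1.26 F [ 0.2  0.1 -0.5] T [-0.03  0.01  0.03] open 85.2 gf 0.0 tilt [0. 0.]
568.6,16.5,290,68.2 -> [-0.23, -0.23, -0.07] turn [np.float64(0.0)]
568.6,16.5,196,68.2 -> [-0.23, -0.23, 9.33] turn [np.float64(0.0)]
```

View pics/w1.png

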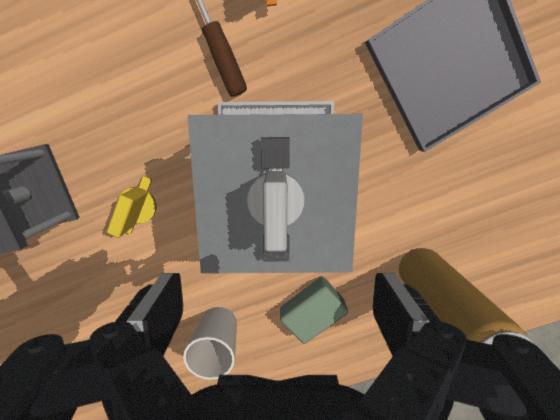

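The wrist view shows the stopper bar at (276,215) between the claws and the plate centred near (275,195). It sits under the open fingers. The measured axis is (567.9,16.7). Next I descend, grip and twist.

```bash
python3 -m crank '[-0.16,-0.24,3,0,0,-0.16,-0.24,6,0,0,-0.16,-0.24,8,0,0,-0.16,-0.24,9.3,0,0,-0.16,-0.24,9.3,0,1,-0.16,-0.24,9.3,0,1,-0.16,-0.24,9.3,0,1,-0.16,-0.24,9.3,0,1,-0.16,-0.24,9.3,0,1,-0.16,-0.24,9.3,0,1]' 60
python3 plan.py 567.9,16.7,196,68.4
```

```text
t: 3.25
ee_pos: [568.6, 16.0, 196.9]
tool_rot: [0.189, 0.982, 0.0, 0.001]
contact_force: [0.7, -0.5, 6.2]
opening: 0.4
gripper_force: 3.3
t 3.25 tcp [568.6  16.  196.9] yaw_y 68.2 q1 -0.08 q6 -1.27 F [ 0.7 -0.5  6.2] T [-0.13 -0.27  0.03] open 0.4 gf 3.3 tilt [ 0.001 -0.   ]
567.9,16.7,196,68.4 -> [0.09, 0.04, 0.09] turn [np.float64(-0.2)]
```

The fingers closed to 0.4 mm, so there is no bar between them. I'll look.

Run:
```python
from m import *
f=grab('side');save(f,'s2.png',(110,290,180,360),3.3)
```

```text
(no output)
```

View pics/s2.png

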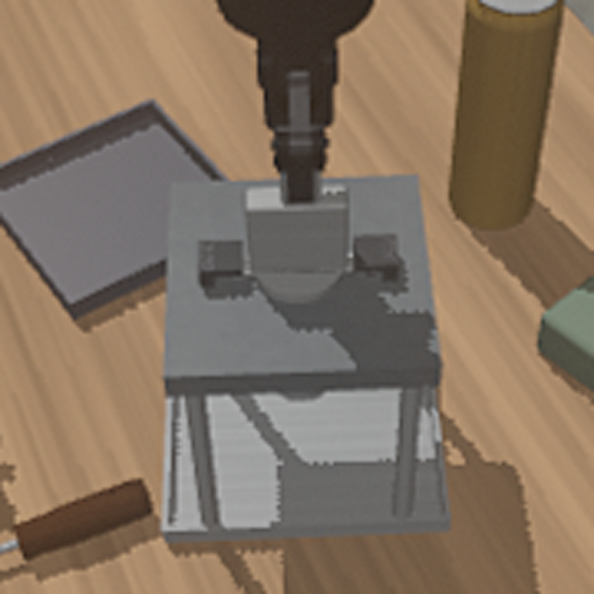

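The shut fingers appear to sit on top of the bar, with the tip at (298,200) in the crop. I'll check the heights with depth.

```bash
python3 - <<'E'
from m import *
f=grab('side');P=cloud(f)
for r in range(130,190,4): print(r,np.round(P[r,270],0),np.round(P[r,262],0), f['image'][r,270])
E
python3 plan.py
```

```text
130 [555. -20. 342.] [550.   1. 329.] [54 44 35]
134 [555. -19. 334.] [551.   3. 319.] [69 61 57]
138 [553. -23. 330.] [551.   5. 310.] [88 81 80]
142 [552. -26. 325.] [551.   5. 301.] [87 82 80]
146 [550. -32. 323.] [551.   5. 293.] [87 83 81]
150 [548. -35. 318.] [665. 305.   0.] [70 64 61]
154 [545. -42. 316.] [536. -34. 313.] [73 68 65]
158 [548. -36. 302.] [653. 277.  -0.] [57 49 44]
162 [563.   3. 255.] [647. 263.   0.] [54 48 43]
166 [563.   3. 246.] [580.  86. 167.] [54 48 44]
170 [563.   4. 235.] [554.  19. 225.] [47 41 36]
174 [565.   9. 220.] [552.  14. 220.] [94 92 89]
178 [564.   7. 212.] [551.  13. 212.] [98 96 94]
182 [565.   8. 200.] [552.  14. 200.] [99 97 95]
186 [564.   7. 191.] [551.  14. 191.] [98 97 95]
t 3.35 tcp [568.7  15.9 197. ] yaw_y 68.2 q1 -0.08 q6 -1.27 F [-1.  -0.   7.2] T [0.01 0.01 0.03] open 0.1 gf 3.4 tilt [ 0.001 -0.   ]
```

Depth and contact agree: the shut tips are at z≈226 while the TCP reads 197. The real fingertips are therefore about 40 mm further back than described. I'll open and go down by that amount.

```bash
python3 -m crank '[0,0,-1,0,0,0,0,-1,0,0,0,0,-1,0,0,0,0,-1,0,0,0,0,-1,0,0,0,0,-1,0,0,0,0,-0.5,0,0,0,0,0,0,0,0,0,0.5,0,0,0,0,0.5,0,0]'
python3 - <<'E'
from m import *
f=grab('side');P=cloud(f);h=(568,17)
# dark finger points: within 65mm of axis, z 200..330
q,m=slab(P,190,330,h,75)
g=f['image'][m].max(1)<75; 
print(np.percentile(q[g][:,2],[0,1,3,10]).round(0)); q=q[g]; print(np.round(q[np.argsort(q[:,2])[:15]]))
E
python3 plan.py
```

```text
t: 4.35
ee_pos: [567.6, 16.0, 190.2]
tool_rot: [0.189, 0.982, -0.0, -0.001]
contact_force: [-0.1, -0.7, 0.5]
opening: 85.7
gripper_force: 0.0
[239. 241. 244. 257.]
[[555. -38. 239.]
 [545. -35. 240.]
 [543. -34. 240.]
 [553. -39. 240.]
 [549. -37. 240.]
 [542. -34. 240.]
 [546. -36. 240.]
 [551. -39. 241.]
 [552. -37. 241.]
 [548. -37. 241.]
 [554. -38. 242.]
 [550. -32. 242.]
 [550. -35. 242.]
 [546. -36. 243.]
 [549. -35. 243.]]
t 4.4 tcp [567.9  16.  190.7] yaw_y 68.2 q1 -0.08 q6 -1.27 F [0.2 0.3 0.2] T [0.02 0.02 0.  ] open 85.0 gf 0.0 tilt [-0.001  0.   ]
```

```bash
python3 -m crank '[0,0.05,1,0,0,0,0.05,2,0,0,0,0.05,2.8,0,0,0,0.05,3.2,0,0,0,0.05,3.2,0,1,0,0.05,3.2,0,1,0,0.05,3.2,0,1,0,0.05,3.2,0,1,0,0.05,3.2,0,1,0,0.05,3.2,0,1]' 70
python3 plan.py 567.9,16.7,159,68.4
```

```text
t: 5.4
ee_pos: [568.5, 16.5, 159.6]
tool_rot: [0.189, 0.982, 0.0, 0.0]
contact_force: [-0.8, 1.8, 4.9]
opening: 17.2
gripper_force: 68.2
t 5.4 tcp [568.5  16.5 159.6] yaw_y 68.2 q1 -0.08 q6 -1.27 F [-0.8  1.8  4.9] T [0.1  0.14 0.01] open 17.2 gf 68.2 tilt [0.001 0.   ]
567.9,16.7,159,68.4 -> [0.07, -0.01, 0.06] turn [np.float64(-0.2)]
```

```bash
python3 -m crank '[0.05,0,0,4,1,0.05,0,0,10,1,0.05,0,0,16,1,0.05,0,0,23,1,0.05,0,0,30,1,0.05,0,0,37,1,0.05,0,0,44,1,0.05,0,0,51,1,0.05,0,0,57,1,0.05,0,0,57,1]'
python3 plan.py 567.9,16.7,159,11
python3 - <<'E'
from m import *
f=grab('side');P=cloud(f);h=(568,17);save(f,'s3.png',(110,290,180,360),3.3)
rect('bar top',slab(P,219,228,h,40)[0])
E
```

```text
t: 6.4
ee_pos: [567.8, 16.3, 159.6]
tool_rot: [0.637, 0.771, -0.0, 0.0]
contact_force: [-2.5, -1.7, 5.2]
opening: 17.5
gripper_force: 68.8
t 6.4 tcp [567.8  16.3 159.6] yaw_y 10.9 q1 -0.08 q6 -0.27 F [-2.5 -1.7  5.2] T [-0.33  0.52 -0.17] open 17.5 gf 68.8 tilt [ 0.    -0.001]
567.9,16.7,159,11 -> [0.04, 0.02, 0.06] turn [np.float64(-0.1)]
bar top 186 c [570.7   4.7] size [37.1 33.5] ang 38.3 z 223.6 mean [570.9   3.9]
```

View pics/s3.png

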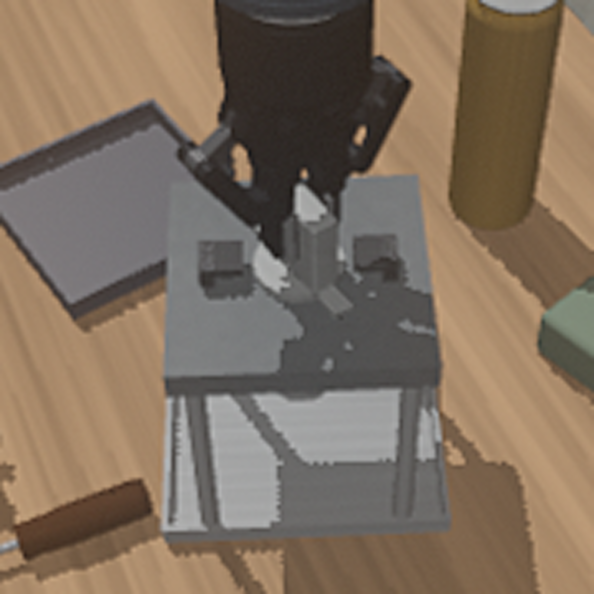

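The crop shows the bar turned about 57°, with one ear swung out at (335,300), clear of the claws at (222,265) and (375,262). I'll pull up.

```bash
python3 -m crank '[0,0,-0.2,0,1,0,0,-0.5,0,1,0,0,-1,0,1,0,0,-1.6,0,1,0,0,-2.4,0,1,0,0,-3.5,0,1,0,0,-5,0,1,0,0,-6.5,0,1,0,0,-7,0,1,0,0,-7,0,1]'
python3 plan.py 524,273,229
```

```text
t: 7.45
ee_pos: [568.4, 16.7, 230.3]
tool_rot: [0.635, 0.773, 0.001, 0.001]
contact_force: [-0.5, -0.1, -2.3]
opening: 17.5
gripper_force: 69.0
t 7.45 tcp [568.4  16.7 230.3] yaw_y 11.2 q1 -0.08 q6 -0.27 F [-0.5 -0.1 -2.3] T [-0.06 -0.02 -0.02] open 17.5 gf 69.0 tilt [ 0.002 -0.   ]
524,273,229 -> [26.01, 0.61, 0.12] turn []
```

```bash
python3 -m crank '[1,0,0,0,1,4,0.1,0,0,1,8,0.2,0,0,1,12,0.3,0,0,1,16,0.4,0,0,1,20,0.5,0,0,1,23,0.6,0,0,1,25,0.6,0,0,1,26,0.6,0,0,1,26,0.6,0,0,1]'
python3 -m crank '[0,0,1,0,1,0,0,4,0,1,0,0,8,0,1,0,0,12,0,1,0,0,16,0,1,0,0,18.5,0,1,0,0,20,0,1,0,0,20.6,0,1,0,0,20.6,0,1,0,0,20.6,0,1]'
python3 plan.py 524,273,14
python3 - <<'E'
from m import *
f=grab('side');P=cloud(f);h=(524,273)
rect('bar top',slab(P,60,120,h,60)[0]);save(f,'s4.png',(100,260,150,350),3.5)
E
```

```text
t: 8.45
ee_pos: [522.6, 273.9, 228.6]
tool_rot: [0.634, 0.773, -0.0, -0.0]
contact_force: [0.3, 0.1, -2.1]
opening: 17.2
gripper_force: 69.0
t: 9.45
ee_pos: [523.9, 272.6, 23.8]
tool_rot: [0.635, 0.772, 0.0, 0.0]
contact_force: [0.1, 0.8, -1.7]
opening: 17.1
gripper_force: 68.9
t 9.45 tcp [523.9 272.6  23.8] yaw_y 11.1 q1 0.38 q6 0.18 F [ 0.1  0.8 -1.7] T [0.03 0.03 0.01] open 17.1 gf 68.9 tilt [0.001 0.   ]
524,273,14 -> [0.04, 0.02, 0.98] turn []
bar top 561 c [525.7 266.6] size [97.  47.1] ang 25.2 z 96.1 mean [526.4 261.9]
```

Foot contact is expected at TCP z ≈ 12.5. I'll lower slowly and watch the force.

```bash
python3 -m crank '[0,0,0.2,0,1,0,0,0.4,0,1,0,0,0.6,0,1,0,0,0.75,0,1,0,0,0.85,0,1,0,0,0.95,0,1,0,0,1.05,0,1,0,0,1.1,0,1,0,0,1.1,0,1,0,0,1.1,0,1]'
python3 plan.py
```

```text
t: 10.5
ee_pos: [523.5, 272.9, 12.6]
tool_rot: [0.635, 0.773, 0.0, 0.0]
contact_force: [-1.6, -0.6, 5.0]
opening: 16.9
gripper_force: 70.0
t 10.5 tcp [523.5 272.9  12.6] yaw_y 11.2 q1 0.38 q6 0.18 F [-1.6 -0.6  5. ] T [-0.16  0.39  0.04] open 16.9 gf 70.0 tilt [0. 0.]
```

```bash
python3 -m crank '[0,0,0,0,0,0,0,0,0,0,0,0,0,0,0,0,0,0,0,0,0,0,0,0,0,0,0,-2,0,0,0,0,-6,0,0,0,0,-11,0,0,0,0,-16,0,0,0,0,-21,0,0]'
python3 plan.py 466,-318,235
python3 - <<'E'
from m import *
f=grab('side');P=cloud(f);h=(524,273)
rect('bar top',slab(P,70,84,h,60)[0]);rect('ears',slab(P,19.5,30,h,70)[0])
E
```

```text
t: 11.5
ee_pos: [523.0, 272.7, 224.3]
tool_rot: [0.635, 0.773, -0.0, -0.0]
contact_force: [1.0, 0.4, 0.3]
opening: 85.4
gripper_force: 0.0
t 11.5 tcp [523.  272.7 224.3] yaw_y 11.2 q1 0.38 q6 0.18 F [1.  0.4 0.3] T [-0.02 -0.04  0.01] open 85.4 gf 0.0 tilt [-0. -0.]
466,-318,235 -> [-56.85, -17.04, -1.07] turn []
bar top 138 c [523.5 271.2] size [18.  56.7] ang 12.0 z 76.2 mean [523.4 269.5]
ears 168 c [522.4 269.5] size [51.8 74.5] ang 46.8 z 24.6 mean [520.2 260.6]
```

The stopper stands in the tray: bar top at z≈76 (78 expected) and the footprint matches 18×56. Now to the rod.

```bash
python3 -m crank '[-56.8,-17,-1.1,0,0,-56.8,-17,-1.1,0,0,-56.8,-17,-1.1,0,0,-56.8,-17,-1.1,0,0,-56.8,-17,-1.1,0,0,-56.8,-17,-1.1,0,0,-56.8,-17,-1.1,0,0,-56.8,-17,-1.1,0,0,-56.8,-17,-1.1,0,0,-56.8,-17,-1.1,0,0]' 100
python3 plan.py 466,-318,235
```

```text
t: 12.55
ee_pos: [474.9, -226.8, 231.6]
tool_rot: [0.635, 0.773, 0.0, 0.0]
contact_force: [1.6, 0.2, -0.6]
opening: 85.3
gripper_force: 0.0
t 12.55 tcp [ 474.9 -226.8  231.6] yaw_y 11.2 q1 -0.56 q6 -0.75 F [ 1.6  0.2 -0.6] T [ 0.01 -0.04  0.01] open 85.3 gf 0.0 tilt [ 0. -0.]
466,-318,235 -> [-8.78, -2.64, -0.34] turn []
```

```bash
python3 -m crank '[-8.8,-2.6,-0.3,0,0,-8.8,-2.6,-0.3,0,0,-8.8,-2.6,-0.3,0,0,-8.8,-2.6,-0.3,0,0,-8.8,-2.6,-0.3,0,0,-8.8,-2.6,-0.3,0,0,-8.8,-2.6,-0.3,0,0,-8.8,-2.6,-0.3,0,0,-8.8,-2.6,-0.3,0,0,-8.8,-2.6,-0.3,0,0]'
python3 - <<'E'
from m import *
f=grab('wrist');P=cloud(f);s=(466,-318)
rect('stand',slab(P,113,121,s,110)[0]); rect('rod top',slab(P,176,187,s,40)[0]);rect('collar',slab(P,122.5,130,s,30)[0])
E
python3 plan.py 466,-318,112
```

```text
t: 13.55
ee_pos: [467.2, -316.0, 234.5]
tool_rot: [0.635, 0.773, -0.0, 0.0]
contact_force: [-0.2, 0.3, -0.3]
opening: 85.3
gripper_force: 0.0
stand 10606 c [ 464.3 -318.2] size [100.5 110.5] ang 80.8 z 117.3 mean [ 462.8 -313.2]
rod top 1252 c [ 465.3 -316.9] size [29.  28.5] ang 51.5 z 181.1 mean [ 465.2 -316.1]
collar 716 c [ 464.7 -312.3] size [42.6 33.9] ang 9.4 z 125.3 mean [ 463.9 -308.2]
t 13.6 tcp [ 467.2 -316.   234.5] yaw_y 11.2 q1 -0.7 q6 -0.9 F [-0.9 -0.5 -0.7] T [-0.    0.02 -0.  ] open 85.7 gf 0.0 tilt [ 0. -0.]
466,-318,112 -> [-0.17, -0.15, 12.25] turn []
```

```bash
python3 -m crank '[-0.13,-0.22,3,0,0,-0.13,-0.22,7,0,0,-0.13,-0.22,10.5,0,0,-0.13,-0.22,12,0,0,-0.13,-0.22,12.2,0,0,-0.13,-0.22,12.2,0,1,-0.13,-0.22,12.2,0,1,-0.13,-0.22,12.2,0,1,-0.13,-0.22,12.2,0,1,-0.13,-0.22,12.2,0,1]' 100
python3 plan.py 465.3,-317.5,112
```

```text
t: 14.6
ee_pos: [465.6, -318.2, 113.6]
tool_rot: [0.635, 0.773, -0.0, 0.001]
contact_force: [-2.5, 1.7, 11.0]
opening: 28.0
gripper_force: 97.7
t 14.6 tcp [ 465.6 -318.2  113.6] yaw_y 11.2 q1 -0.71 q6 -0.9 F [-2.5  1.7 11. ] T [ 0.19  0.4  -0.03] open 28.0 gf 97.7 tilt [ 0.001 -0.001]
465.3,-317.5,112 -> [0.07, -0.01, 0.16] turn []
```

```bash
python3 -m crank '[0,0,-0.5,0,1,0,0,-2,0,1,0,0,-4,0,1,0,0,-7,0,1,0,0,-10,0,1,0,0,-13.5,0,1,0,0,-16.5,0,1,0,0,-18.5,0,1,0,0,-19.5,0,1,0,0,-19.5,0,1]'
python3 - <<'E'
from m import *
f=grab('side');P=cloud(f);s=(465.5,-318)
for lo in range(170,320,15):
    q=slab(P,lo,lo+15,s,40)[0]; 
    if len(q): print(lo,len(q),q[:,:2].mean(0).round(1),np.ptp(q[:,0]).round(0),q[:,2].min().round(1))
f=grab('side');save(f,'s5.png',(180,420,180,420),2.4)
E
python3 plan.py 567.9,16.7,308
```

```text
t: 15.6
ee_pos: [465.5, -318.0, 308.5]
tool_rot: [0.635, 0.773, -0.0, 0.001]
contact_force: [0.5, 0.3, -2.1]
opening: 27.8
gripper_force: 98.6
200 3 [ 462.5 -322.4] 15.0 214.4
215 65 [ 462.4 -324.5] 17.0 215.4
230 71 [ 462.4 -324.3] 18.0 230.1
245 80 [ 461.9 -323.6] 17.0 245.1
260 71 [ 462.  -324.7] 15.0 260.2
275 17 [ 462.  -325.9] 9.0 275.0
305 290 [ 463.6 -331.4] 44.0 311.1
t 15.7 tcp [ 464.9 -317.5  306.5] yaw_y 11.2 q1 -0.71 q6 -0.9 F [-0.5  1.  -0.9] T [ 0.02 -0.   -0.02] open 28.3 gf 98.6 tilt [-0.001  0.001]
567.9,16.7,308 -> [30.79, 16.58, -0.13] turn []
```

View pics/s5.png

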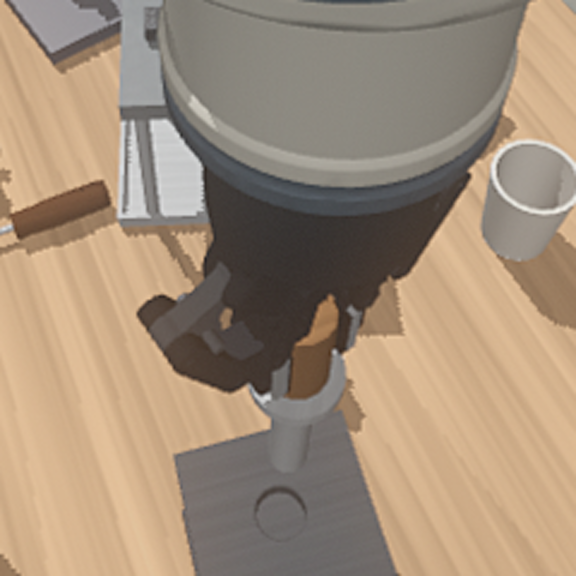

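The rod hangs straight in the fingers, with its tip at (290,465) and the empty stand hole at (281,515). I'll carry it over the tube.

```bash
python3 -m crank '[1.5,0.8,0,0,1,5,2.7,0,0,1,9,4.9,0,0,1,13,7,0,0,1,17,9.2,0,0,1,21,11.3,0,0,1,25,13.5,0,0,1,28,15.1,0,0,1,30.7,16.5,0,0,1,30.7,16.5,0,0,1]'
python3 -m crank '[0,0,0,0,1,0,0,0,0,1,0,0,0,0,1,0,0,0,0,1,0,0,0,0,1,0,0,0,0,1,0,0,0,0,1,0,0,0,0,1,0,0,0,0,1,0,0,0,0,1]'
python3 - <<'E'
from m import *
f=grab('side');P=cloud(f);h=(568,17)
print('hole',ray(f,297,394.6,118).round(1))
for lo in range(205,320,15):
    q=slab(P,lo,lo+15,h,30)[0]
    if len(q): print(lo,len(q),q[:,:2].mean(0).round(1),np.ptp(q[:,0]).round(0),q[:,2].min().round(1))
save(f,'s6.png',(70,290,170,390),2.6)
d=f['image']
E
python3 plan.py 567.9,16.7,262
```

```text
t: 16.7
ee_pos: [567.5, 19.5, 306.2]
tool_rot: [0.634, 0.774, -0.0, -0.001]
contact_force: [0.1, -1.3, -1.8]
opening: 28.1
gripper_force: 98.8
t: 17.7
ee_pos: [567.6, 15.4, 307.5]
tool_rot: [0.635, 0.773, -0.0, -0.0]
contact_force: [-0.2, -0.1, -0.8]
opening: 27.8
gripper_force: 98.8
hole [ 464.4 -320.3  118. ]
205 29 [565.5   8.7] 17.0 213.1
220 68 [565.1   8.3] 18.0 220.6
235 66 [565.5   8.3] 17.0 235.2
250 73 [565.6   8.3] 17.0 250.1
265 82 [565.2   8.8] 18.0 265.0
280 83 [565.5   8.5] 18.0 280.1
295 26 [564.9   8. ] 15.0 295.1
310 301 [563.8   4.4] 44.0 310.0
t 17.75 tcp [567.6  15.4 307.5] yaw_y 11.2 q1 -0.08 q6 -0.27 F [ 0.1  0.5 -0.6] T [-0.   -0.06 -0.02] open 27.9 gf 98.8 tilt [ 0. -0.]
567.9,16.7,262 -> [0.13, 0.05, 4.55] turn []
```

View pics/s6.png

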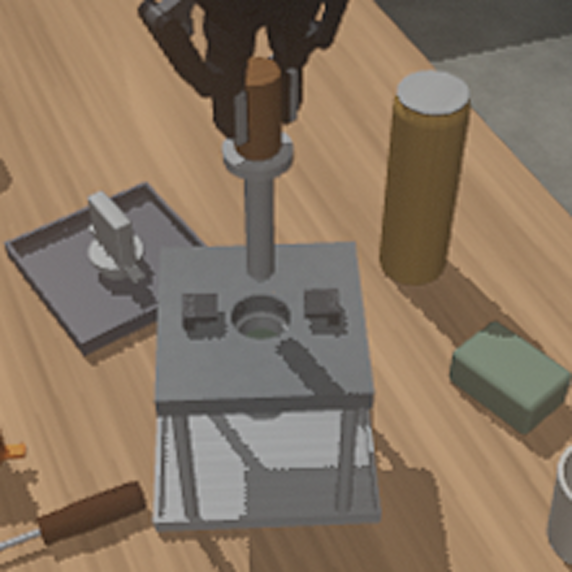

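The picture shows the rod vertical above the open mouth at (261,318), with the green core visible inside. The stopper stands in the tray at (115,235). Depth agrees that the rod is centred to about 1 mm. I'll insert it.

```bash
python3 -m crank '[0.1,0,1,0,1,0.1,0,2.5,0,1,0.1,0,4,0,1,0.1,0,5,0,1,0.1,0,6,0,1,0.1,0,6.7,0,1,0.1,0,7,0,1,0.1,0,7.2,0,1,0.1,0,7.4,0,1,0.1,0,7.5,0,1]'
python3 -m crank '[0,0,0.2,0,1,0,0,0.5,0,1,0,0,0.8,0,1,0,0,1.1,0,1,0,0,1.4,0,1,0,0,1.7,0,1,0,0,2,0,1,0,0,2.3,0,1,0,0,2.6,0,1,0,0,2.9,0,1]'
python3 plan.py 567.9,16.7,168
```

```text
t: 18.75
ee_pos: [567.9, 16.3, 233.1]
tool_rot: [0.635, 0.773, 0.0, 0.001]
contact_force: [-0.7, 0.3, 9.3]
opening: 28.2
gripper_force: 98.8
t: 19.75
ee_pos: [568.6, 16.2, 204.9]
tool_rot: [0.635, 0.773, 0.001, 0.001]
contact_force: [-1.0, -0.3, 12.2]
opening: 28.2
gripper_force: 99.4
t 19.75 tcp [568.6  16.2 204.9] yaw_y 11.2 q1 -0.08 q6 -0.27 F [-1.  -0.3 12.2] T [-0.03  0.11 -0.04] open 28.2 gf 99.4 tilt [ 0.003 -0.   ]
567.9,16.7,168 -> [0.06, -0.07, 3.69] turn []
```

```bash
python3 -m crank '[0,0,0.3,0,1,0,0,0.7,0,1,0,0,1.1,0,1,0,0,1.5,0,1,0,0,1.9,0,1,0,0,2.3,0,1,0,0,2.7,0,1,0,0,3.1,0,1,0,0,3.4,0,1,0,0,3.7,0,1]'
python3 plan.py 567.9,16.7,163
python3 - <<'E'
from m import *
f=grab('side');P=cloud(f);h=(568,17);hsv=cv2.cvtColor(f['image'],cv2.COLOR_RGB2HSV)
m=(cv2.inRange(hsv,(35,25,30),(90,255,255))>0)&(np.hypot(P[...,0]-568,P[...,1]-17)<110)&(P[...,2]<80)
rect('core',P[m]); save(f,'s7.png',(130,290,200,360),3.5)
E
```

```text
t: 20.75
ee_pos: [567.3, 16.3, 166.2]
tool_rot: [0.635, 0.773, -0.0, -0.0]
contact_force: [-0.5, -0.4, -1.8]
opening: 28.1
gripper_force: 98.9
t 20.75 tcp [567.3  16.3 166.2] yaw_y 11.2 q1 -0.08 q6 -0.27 F [-0.5 -0.4 -1.8] T [-0.08 -0.02 -0.01] open 28.1 gf 98.9 tilt [-0.  0.]
567.9,16.7,163 -> [0.03, 0.06, 0.32] turn []
core 246 c [562.2 -11.5] size [23.6 28.7] ang 87.8 z 60.2 mean [558.9 -12.3]
```

View pics/s7.png

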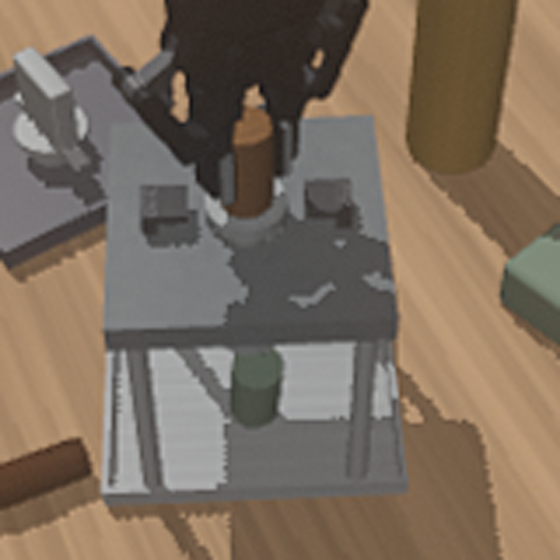

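The core stands free in the pan at (255,385). I'll withdraw the rod and go back to the stand.

```bash
python3 -m crank '[0,0,-0.7,0,1,0,0,-2,0,1,0,0,-4,0,1,0,0,-6,0,1,0,0,-8,0,1,0,0,-10,0,1,0,0,-12,0,1,0,0,-13.5,0,1,0,0,-14.3,0,1,0,0,-14.3,0,1]'
python3 plan.py 465.4,-318.1,308
```

```text
t: 21.8
ee_pos: [567.8, 16.3, 310.7]
tool_rot: [0.635, 0.773, 0.001, 0.001]
contact_force: [-0.1, -0.3, -2.0]
opening: 28.0
gripper_force: 98.8
t 21.8 tcp [567.8  16.3 310.7] yaw_y 11.2 q1 -0.08 q6 -0.27 F [-0.1 -0.3 -2. ] T [ 0.03 -0.01 -0.03] open 28.0 gf 98.8 tilt [ 0.002 -0.   ]
465.4,-318.1,308 -> [-30.82, -16.53, 0.25] turn []
```

```bash
python3 -m crank '[-1.5,-0.8,0,0,1,-5,-2.7,0,0,1,-9,-4.9,0,0,1,-13,-7,0,0,1,-17,-9.2,0,0,1,-21,-11.3,0,0,1,-25,-13.5,0,0,1,-28,-15.1,0,0,1,-30.8,-16.5,0,0,1,-30.8,-16.5,0,0,1]'
python3 -m crank '[0,0,1,0,1,0,0,2,0,1,0,0,3,0,1,0,0,4,0,1,0,0,5,0,1,0,0,5.5,0,1,0,0,5.5,0,1,0,0,5.5,0,1,0,0,5.5,0,1,0,0,5.5,0,1]'
python3 plan.py 465.4,-318.1,113.6
python3 - <<'E'
from m import *
f=grab('side');P=cloud(f)
for lo in range(150,250,15):
    q=slab(P,lo,lo+15,(465,-318),28)[0]
    if len(q): print(lo,len(q),q[:,:2].mean(0).round(1),q[:,2].min().round(1))
rect('stand',slab(P,113,121,(465,-318),90)[0])
E
```

```text
t: 22.8
ee_pos: [463.1, -321.5, 308.3]
tool_rot: [0.636, 0.771, -0.001, -0.001]
contact_force: [0.5, 1.4, -1.2]
opening: 27.9
gripper_force: 98.8
t: 23.8
ee_pos: [465.4, -318.0, 254.9]
tool_rot: [0.635, 0.773, -0.0, 0.0]
contact_force: [0.2, 0.5, -1.3]
opening: 28.1
gripper_force: 98.8
t 23.8 tcp [ 465.4 -318.   254.9] yaw_y 11.2 q1 -0.71 q6 -0.9 F [ 0.2  0.5 -1.3] T [ 0.04 -0.04 -0.05] open 28.1 gf 98.8 tilt [ 0.001 -0.001]
465.4,-318.1,113.6 -> [-0.0, -0.01, 14.13] turn []
150 11 [ 462.7 -324.2] 161.6
165 47 [ 462.1 -324.6] 165.0
180 59 [ 462.  -324.2] 180.0
195 59 [ 462.2 -324.1] 195.4
210 37 [ 461.2 -324.7] 210.0
stand 3643 c [ 465.3 -318.1] size [ 99.3 110.4] ang 80.8 z 117.1 mean [ 465.  -318.9]
```

```bash
python3 -m crank '[0,0,1.5,0,1,0,0,3.5,0,1,0,0,5,0,1,0,0,6,0,1,0,0,7,0,1,0,0,8.5,0,1,0,0,10,0,1,0,0,11.5,0,1,0,0,12.5,0,1,0,0,13,0,1]'
python3 plan.py 465.4,-318.1,113.6
python3 -m crank '[0,0,0.3,0,1,0,0,0.6,0,1,0,0,0.8,0,1,0,0,0.9,0,1,0,0,1,0,1,0,0,1.1,0,1,0,0,1.15,0,1,0,0,1.15,0,1,0,0,1.15,0,1,0,0,1.15,0,1]'
python3 plan.py
```

```text
t: 24.85
ee_pos: [465.1, -317.7, 123.8]
tool_rot: [0.635, 0.773, -0.0, -0.0]
contact_force: [0.5, 0.2, -1.2]
opening: 28.0
gripper_force: 98.8
t 24.85 tcp [ 465.1 -317.7  123.8] yaw_y 11.2 q1 -0.71 q6 -0.9 F [ 0.5  0.2 -1.2] T [ 0.   -0.01  0.02] open 28.0 gf 98.8 tilt [-0.  0.]
465.4,-318.1,113.6 -> [-0.04, 0.02, 1.02] turn []
t: 25.85
ee_pos: [465.3, -317.9, 113.6]
tool_rot: [0.635, 0.773, -0.0, 0.0]
contact_force: [-2.9, 1.9, 9.7]
opening: 28.4
gripper_force: 100.1
t 25.85 tcp [ 465.3 -317.9  113.6] yaw_y 11.2 q1 -0.71 q6 -0.9 F [-2.9  1.9  9.7] T [0.31 0.37 0.01] open 28.4 gf 100.1 tilt [ 0.001 -0.   ]
```

The collar is seated. I'll release, rise and check everything.

```bash
python3 -m crank '[0,0,0,0,0,0,0,0,0,0,0,0,0,0,0,0,0,0,0,0,0,0,0,0,0,0,0,-2,0,0,0,0,-6,0,0,0,0,-11,0,0,0,0,-16,0,0,0,0,-21,0,0]'
python3 -m crank '[0,0,-4,0,0,10,0,-4,0,0,10,0,-4,0,0,10,0,-4,0,0,10,0,-4,0,0,10,0,-4,0,0,10,0,-4,0,0,10,0,-4,0,0,10,0,-4,0,0,10,0,-4,0,0]'
python3 plan.py
python3 - <<'E'
from m import *
a=grab('scene');P=cloud(a)
rect('rod top',slab(P,176,187,(466,-318),40)[0]);rect('stopper top',slab(P,70,84,(524,273),60)[0])
b=grab('side');P=cloud(b);rect('core top',slab(P,55,70,(568,10),60)[0])
im=np.vstack([cv2.resize(x['image'][:400,60:],(400,300)) for x in(a,b)])[:,:,::-1]
cv2.imwrite('pics/fin.png',np.hstack([im[:300],im[300:]]))
E
```

```text
t: 26.85
ee_pos: [464.9, -317.5, 325.1]
tool_rot: [0.635, 0.773, 0.0, 0.0]
contact_force: [1.3, -0.0, -0.5]
opening: 85.2
gripper_force: 0.0
t: 27.85
ee_pos: [445.9, -220.0, 362.8]
tool_rot: [0.635, 0.772, -0.0, -0.0]
contact_force: [-0.3, -0.9, 0.2]
opening: 85.5
gripper_force: 0.0
t 27.85 tcp [ 445.9 -220.   362.8] yaw_y 11.1 q1 -0.58 q6 -0.77 F [-0.3 -0.9  0.2] T [ 0.01 -0.04  0.01] open 85.5 gf 0.0 tilt [-0.  0.]
rod top 103 c [ 468.4 -316.3] size [29.3 28. ] ang 0.7 z 181.0 mean [ 469.6 -315.9]
stopper top 176 c [526.3 273.1] size [19.6 56.7] ang 10.0 z 76.8 mean [527.6 272.7]
core top 109 c [561.   -4.7] size [18.9 28.8] ang 66.4 z 62.4 mean [561.   -5.3]
```

View pics/fin.png

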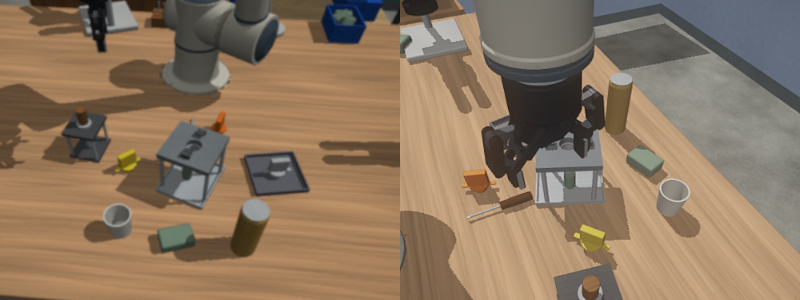

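The final views show the rod hung at (83,118), the stopper standing in the tray at (280,165) and the core in the pan at (570,178). The bystanders haven't moved and the arm is clear.

```bash
python3 -c "
from workcell import ticket
print(ticket.job_done())"
```

```text
the job is handed in; nothing more can be done
None
```

I finished the job and handed it in at about 28 s: the stopper stands in the tray, the core is in the pan, the rod hangs in its stand, and the flask, cup, block and graver were left alone; my first grip closed on top of the stopper bar because the fingertips sat about 40 mm higher than described, and I corrected for that.

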